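# Close the clear cover over the portion pots

### The arm

A 6-joint arm with a two-finger parallel gripper is mounted at the origin on the work surface. World frame = base frame: x ahead of the robot, y to its left, z up, the work surface at z = 0. Lengths are in m, angles in rad, forces in N, time in s.
With the tool pointing down it reaches from about 0.35 to 0.875 m from the base axis. Payload 4.2 kg.
Tool frame: the origin (TCP) lies midway between the tips of the shut fingers; the grasp point (between the pads) lies robot.pinch_z behind it (robot.pinch_z is the distance from the TCP to the grasp point, in m); z points along the fingers, y is the line along which they close (so a half turn about z gives the same grasp; the last joint's range is limited). The gripper opens to 87 mm and grips with 3 to 60 N. Pads are 19 mm wide; open, the fingers measure 117 mm over their backs; the gripper's body (75 mm by 190 mm) begins 51 mm behind the grasp point.
Start: joints at [1.507, 0.385, 0.008, 0, -1.194, -0.259], TCP at [0.198, 0.593, 0.223] pointing down, gripper open.
Joint ranges: [-3.14, 3.14], [-1.21, 2.06], [-1.07, 1.41], [-3.16, 2.05], [-2.99, -0.16], [-3.1, 3.1]. Speed limits (rad/s): [2.79, 2.79, 3.14, 3.14, 3.14, 3.14].

### API

Orientations are given as a 3x3 rotation matrix whose columns are the frame's x, y, z axes.
In Python, from station import robot gives the robot as it stands.
- The arm moves only by the tool servo_tool, never from a script. Its argument "steps" is text: rows parted by semicolons, each of 7 numbers parted by spaces: the closure, from -1 (fully open) to 1 (shut), so that 0 is half open, then the shift along the tool's x, y, z in m, then the turn, a rotation vector about the tool's x, y, z in rad. In form: grip dx dy dz ax ay az; .... A call has 1 to 8 rows; each row shifts and turns the commanded pose from where the row before left it, along the tool's axes as they then stand; what a row does not reach is not made up. A row lasts 1/8 s, in which the tool goes at most 62.5 mm and 10.7 degrees, less where a joint would pass 70% of its speed; a pose out of reach is approached as far as the arm can. A call is refused whole if a number of a shift passes 0.0625 or a number of a turn 0.188, either way. A call with a gripper value outside its range is refused whole. The fingers move at their own pace and stop on an object; "squeeze" is the grip in N (left out, the last holds). Time passes only in rows, so rows that do not move let the fingers close. It gives the time, the measured TCP pose, the force, the opening and the grip force at its end, in the units of the state.
- robot.sense(): the state, without advancing time (a new reading comes with each control period).
- robot.capture(name): name is "side" or "top"; returns a dict with "frame" (420x560x3 uint8, red, green, blue), "K" (3x3 intrinsics, pixels), "world_from_camera" (4x4, takes a point from camera to world coordinates). Camera axes: x right, y down, z forward; pixel columns grow to the right and rows downward; lengths in m; the calibration is good to about 2 mm. A picture is of the moment at which its call begins. There is no depth.
- robot.job_done(): hands the job in; it is judged then, once.
The state is a dict: "time": time; "joint_pos": joint angles; "qd": joint speeds; "effort": joint torques, N m; "ee_pos": TCP position; "ee_rot": TCP orientation; "wrist_force": force on the tool from outside, world axes, zero at the start; "wrist_torque": the same for the moment, N m; "width": finger opening in m; "finger_force": force on a finger pad.
Only numpy, scipy, OpenCV 4.12 (cv2) and the standard library are available. Lean on these libraries where they do the work, as an engineer would, in place of code of your own. Each camera call takes 0.05 s, during which the arm holds its last target. There are 200 camera calls.

### The job

Two open steel holders with hinged clear covers stand on the kitchen worktop: one is filled with six lidded portion pots, the other is empty. Gently swing the cover of the holder with the pots down until it is fully closed on the rim, slowly over about two seconds or more, with no slam and without bearing down hard on it. Leave the cover of the empty holder standing open as it is.

Things in the scene. Friction and masses are not known exactly. Their poses are not given: they have to be found in the camera images.
- full: The holder filled with six steel pots with white caps: a fixed open steel box 200 x 140 mm, 80 mm high, on four telescopic feet that set its underside 0 to 60 mm above the worktop. Origin at the centre of its underside; x axis away from the robot within 17 degrees. It may stand on either side. The cover's hinge is its top edge nearest the robot. The other, equal holder is empty.
- full_cover: Its cover, to be closed: clear panel in a steel frame, 200 x 140 x 6 mm. Origin on the hinge, mid-width, at its lower face, 80 mm above the box's underside. x runs from hinge to lip, z out of the outer face (straight up when closed; up and towards the robot while open, 45 to 65 degrees at first). The hinge is stiff: the cover (0.2 kg) stays at any angle; closed, it rests on the rim, a firm stop.
- full_lip (a point): Middle of the outer face of the black lip at the free end of the cover to close, 215 mm from the hinge, flush with the panel, 6 mm above the cover's lower face (86 mm above the box's underside when closed). The lip is 90 mm wide, 10 mm thick, reaches from 200 to 230 mm from the hinge and overhangs the far wall. A push of 1 to 5 N on its outer face swings the cover down. Axes as the cover's.
- empty_lip (a point): The same point on the lip of the other, equal cover, on the equal holder with nothing in it, whose height is set separately. It stands 45 to 65 degrees open and must be left so.

How it is judged:
At the end, for the whole second after the job is handed in: The cover over the pots is closed to within 0.05 rad (11 mm at the lip) and at rest, and the lip of the empty holder's cover is within 30 mm of where it stood (angle between full_cover's own z axis and vertical below 0.05 rad and angular speed of full_cover below 0.05 rad/s and distance of empty_lip from where it was at the start of the episode below 0.03 m); the robot touches nothing.
It fails at once if the cover over the pots is slammed: it turns faster than 1.5 rad/s (about 0.3 m/s at the lip) (angular speed of full_cover above 1.5 rad/s).
It fails at once if the cover over the pots is pressed with more than 80 N at any instant (contact force between full_cover and anything else above 80 N).
It fails at once if the lip of the empty holder's cover is moved by more than 30 mm (distance of empty_lip from where it was at the start of the episode above 0.03 m).
It also fails if it takes over 35 s, if anything falls off the work surface, if the arm or the gripper's body presses on something with over 40 N, if the wrist force passes 120 N, or if a joint passes its speed limit or range.

## Working session

There is one attempt and no reset: what is moved stays moved. The work goes in short steps, Python scripts to look and compute and a tool call to move; the robot and the scene stay as the last step left them, time stands still between calls to the robot, and variables do not carry over. Pictures are saved under pics/ and viewed, at most 10 in all, crops included, and the job is handed in when it is done.

Besides the shell and the picture viewer there is one more tool, called after "Call:" by a JSON object that holds its "method" and its "body". servo_tool: Moves the arm, as the interface text tells. Its arguments: {"type":"object","properties":{"steps":{"type":"string"},"squeeze":{"type":"number"}},"required":["steps"]}

```bash
mkdir -p pics
python3 - <<'E'
from station import robot
import cv2,numpy as np
s=robot.sense();print(s['time'],s['ee_pos'],s['ee_rot'],robot.pinch_z)
for n in("top","side"):
    c=robot.capture(n);cv2.imwrite(f"pics/{n}0.png",c["frame"][:,:,::-1]);np.savez(f"{n}0.npz",**c);print(c["K"],c["world_from_camera"])
E
```

```text
0.0 [0.19805539 0.5921461  0.22144015] [[ 9.48279006e-01 -3.17437411e-01 -6.45777077e-04]
 [-3.17438061e-01 -9.48276623e-01 -2.12689365e-03]
 [ 6.27803071e-05  2.22188282e-03 -9.99997530e-01]] 0.0187
[[526.20827801   0.         286.91397155]
 [  0.         526.20827801 216.99763672]
 [  0.           0.           1.        ]] [[-2.85210230e-02 -9.98877743e-01  3.78127812e-02  4.41652784e-01]
 [-9.99591281e-01  2.84265615e-02 -3.03353399e-03 -1.22150074e-03]
 [ 1.95524223e-03 -3.78838459e-02 -9.99280237e-01  1.27089358e+00]
 [ 0.00000000e+00  0.00000000e+00  0.00000000e+00  1.00000000e+00]]
[[430.17201583   0.         270.69781481]
 [  0.         430.17201583 213.92364104]
 [  0.           0.           1.        ]] [[ 0.9928299  -0.07107767  0.09610807  0.39065396]
 [-0.11943749 -0.55727141  0.82169536 -0.83824544]
 [-0.00484591 -0.82728263 -0.56176505  0.69763258]
 [ 0.          0.          0.          1.        ]]
```

View pics/top0.png

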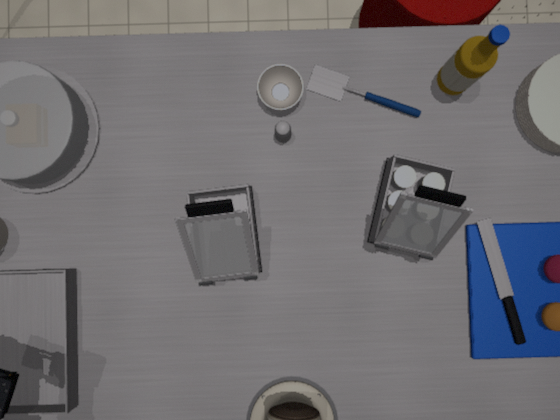

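View pics/side0.png

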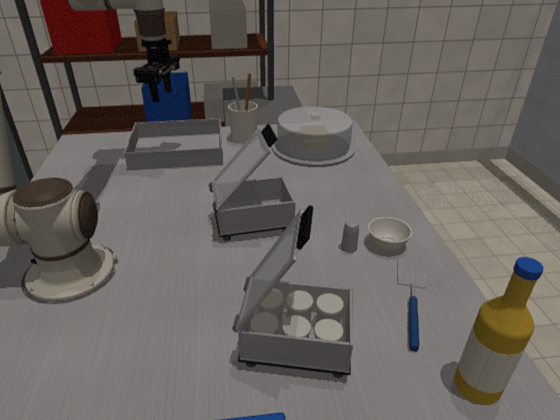

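The full holder is on the right: its lip is at top (440,197) and side (305,227). The empty holder's lip is at top (210,208) and side (269,137). Next I'll zoom in and measure.

```bash
cat > h.py <<'E'
import numpy as np,cv2
def ray(c,p):
    d=np.linalg.inv(c["K"])@[p[0],p[1],1];T=c["world_from_camera"];d=T[:3,:3]@d
    return T[:3,3],d/np.linalg.norm(d)
def tri(ct,pt,cs,ps):
    a,u=ray(ct,pt);b,v=ray(cs,ps)
    s,t=np.linalg.lstsq(np.c_[u,-v],b-a,rcond=None)[0]
    return (a+s*u+b+t*v)/2,np.linalg.norm(a+s*u-b-t*v)
def blob(c,roi,th=30):
    x0,y0,x1,y1=roi;m=(c["frame"].max(2)<th).astype(np.uint8);k=np.zeros_like(m);k[y0:y1,x0:x1]=m[y0:y1,x0:x1]
    k=cv2.morphologyEx(k,cv2.MORPH_OPEN,np.ones((3,3)))
    q=max(cv2.findContours(k,0,2)[0],key=cv2.contourArea)
    return cv2.boxPoints(cv2.minAreaRect(q)),cv2.contourArea(q)
E
python3 - <<'E'
from h import *
t=dict(np.load("top0.npz"));s=dict(np.load("side0.npz"))
for n,rt,rs in(("full",(405,175,475,215),(290,200,320,250)),("empty",(180,195,240,222),(255,120,282,152))):
    a,A=blob(t,rt);b,B=blob(s,rs);print(n,A,a.round(1).tolist(),B,b.round(1).tolist(),tri(t,a.mean(0),s,b.mean(0)))
def crop(c,x,y,w,h,k):
    return cv2.resize(c["frame"][y:y+h,x:x+w,::-1],(w*k,h*k),interpolation=cv2.INTER_CUBIC)
a=crop(t,360,150,120,120,5);b=crop(s,230,195,130,180,3)
cv2.imwrite("pics/z1.png",cv2.convertScaleAbs(a,alpha=1.6));cv2.imwrite("pics/z2.png",cv2.convertScaleAbs(b,alpha=1.5))
E
```

```text
full 482.0 [[414.3999938964844, 195.5], [417.1000061035156, 184.10000610351562], [464.79998779296875, 195.5], [462.1000061035156, 206.89999389648438]] 333.0 [[295.8999938964844, 247.60000610351562], [302.8999938964844, 205.5], [313.5, 207.1999969482422], [306.3999938964844, 249.39999389648438]] (array([ 0.51011078, -0.29002522,  0.29192625]), np.float64(0.0011973245879336484))
empty 491.5 [[185.60000610351562, 204.60000610351562], [231.10000610351562, 198.89999389648438], [232.60000610351562, 210.89999389648438], [187.10000610351562, 216.60000610351562]] 149.0 [[260.20001220703125, 129.39999389648438], [269.3999938964844, 124.80000305175781], [277.6000061035156, 141.1999969482422], [268.3999938964844, 145.8000030517578]] (array([0.50210281, 0.14465558, 0.26094412]), np.float64(0.00036857858560504356))
```

View pics/z1.png

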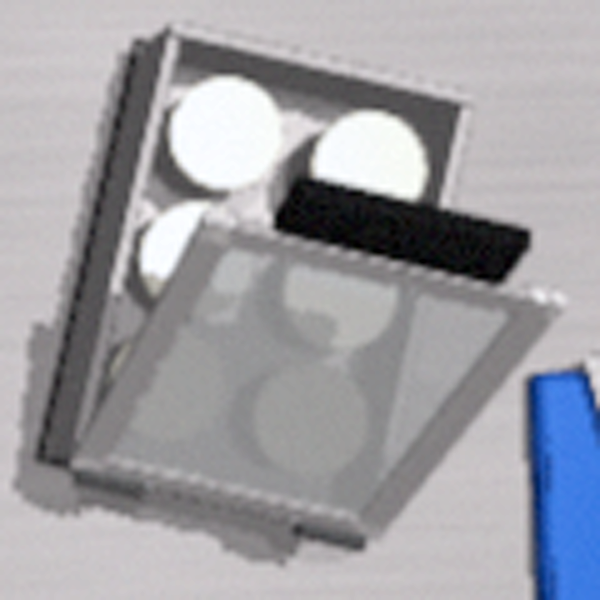

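View pics/z2.png

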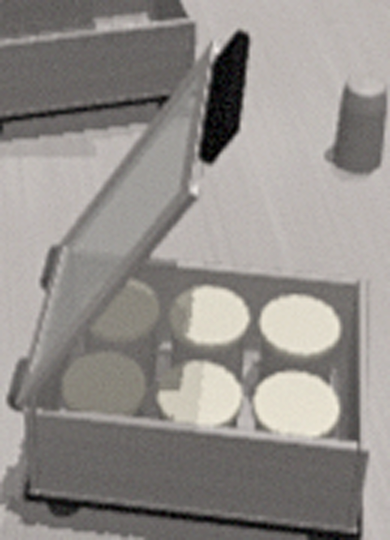

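The crops show the far rim corners (z1 (172,30) and (465,103)), the cover tip corners (z1 (208,225) and (560,298)) and the hinge ends (z1 (75,465) and (365,540)). The matching points in z2 are also visible, so I'll triangulate them.

Run:
```python
from h import *
t=dict(np.load("top0.npz"));s=dict(np.load("side0.npz"))
P={}
for n,a,b in(("farL",(172,30),(362,282)),("farR",(465,103),(362,450)),("tipL",(208,225),(212,45)),("tipR",(560,298),(193,193)),("hL",(75,465),(62,250)),("hR",(365,540),(28,403)),
 ("lipTL",(290,180),(245,33)),("lipTR",(528,232),(237,135)),("lipBL",(276,222),(219,48)),("lipBR",(508,282),(205,160))):
    p,e=tri(t,np.array(a)/5+[360-.4,150-.4],s,np.array(b)/3+[230-.3,195-.3]);P[n]=p;print(n,p.round(4),round(e,4))
for a,b in(("farL","farR"),("tipL","tipR"),("hL","hR"),("hL","farL"),("hR","farR"),("tipL","hL"),("tipR","hR"),("lipTL","lipTR"),("lipBL","lipBR")):
    d=P[b]-P[a];print(a,b,np.linalg.norm(d).round(4),np.degrees(np.arctan2(d[1],d[0])).round(1))
d=(P["tipL"]+P["tipR"]-P["hL"]-P["hR"])/2;print("open",np.degrees(np.arctan2(d[2],np.hypot(d[0],d[1]))))
```

```text
farL [ 0.6159 -0.2474  0.1036] 0.0003
farR [ 0.5797 -0.3773  0.1021] 0.0002
tipL [ 0.5153 -0.2211  0.2802] 0.0001
tipR [ 0.483  -0.3524  0.2811] 0.0018
hL [ 0.4238 -0.1968  0.1074] 0.0003
hR [ 0.3903 -0.3239  0.107 ] 0.0068
lipTL [ 0.5289 -0.2466  0.3039] 0.0008
lipTR [ 0.5074 -0.3345  0.3014] 0.0008
lipBL [ 0.5147 -0.2436  0.293 ] 0.0
lipBR [ 0.491 -0.332  0.285] 0.0013
farL farR 0.1349 -105.5
tipL tipR 0.1352 -103.8
hL hR 0.1314 -104.8
hL farL 0.1987 -14.8
hR farR 0.1969 -15.8
tipL hL 0.197 165.1
tipR hR 0.1994 162.9
lipTL lipTR 0.0905 -103.8
lipBL lipBR 0.0919 -105.1
open 61.071835802475114
```

Call:
{"method": "servo_tool", "body": {"steps": "1 0.042 0.0377 -0.0224 0 0 0;1 0.042 0.0377 -0.0224 0 0 0;1 0.042 0.0377 -0.0224 0 0 0;1 0.042 0.0377 -0.0224 0 0 0;1 0.042 0.0377 -0.0224 0 0 0;1 0.042 0.0377 -0.0224 0 0 0;1 0.042 0.0377 -0.0224 0 0 0;1 0.042 0.0377 -0.0224 0 0 -0.06", "squeeze": 5}}

```text
time: 1.1
ee_pos: [0.4215, 0.1983, 0.4023]
ee_rot: [[0.966, -0.258, -0.0], [-0.258, -0.966, 0.0], [-0.0, -0.0, -1.0]]
wrist_force: [1.7, 0.3, -0.1]
width: 0.015
finger_force: 0.0
```

Call:
{"method": "servo_tool", "body": {"steps": "1 0.0218 0.0557 0 0 0 0;1 0.0218 0.0557 0 0 0 0;1 0.0218 0.0557 0 0 0 0;1 0.0218 0.0557 0 0 0 0;1 0.0218 0.0557 0 0 0 0;1 0.0218 0.0557 0 0 0 0;1 0.0218 0.0557 0 0 0 0;1 0.0218 0.0557 0 0 0 0"}}

```text
time: 2.1
ee_pos: [0.4736, -0.2774, 0.4014]
ee_rot: [[0.966, -0.26, -0.0], [-0.26, -0.966, 0.0], [-0.0, -0.0, -1.0]]
wrist_force: [0.9, 0.2, 0.1]
width: 0.0006
finger_force: 0.0
```

Call:
{"method": "servo_tool", "body": {"steps": "1 0 0 0.025 0 0 0;1 0 0 0.03 0 0 0;1 0 0 0.03 0 0 0;1 0 0 0.015 0 0 0;1 0 0 0 0 0 0"}}

```text
time: 2.72
ee_pos: [0.4735, -0.2754, 0.3009]
ee_rot: [[0.966, -0.26, -0.002], [-0.26, -0.966, 0.0], [-0.002, 0.0, -1.0]]
wrist_force: [0.8, 0.5, -0.0]
width: 0.0004
finger_force: 0.0
```

Run:
```python
from h import *
from station import robot
s=robot.sense();print(s["time"],s["ee_pos"],s["wrist_force"],s["width"])
o=[]
for n,x,y in(("top",340,130),("side",200,140)):
    c=robot.capture(n)["frame"][y:y+150,x:x+140,::-1];o.append(cv2.resize(c,None,fx=2.8,fy=2.8))
cv2.imwrite("pics/a.png",cv2.convertScaleAbs(np.hstack(o),alpha=1.5))
f=np.array([.966,-.259]);H=np.array([.407,-.260])
for th in range(64,-1,-4):
    a=np.radians(th);r=.215*np.cos(a)-.006*np.sin(a)-.0095;z=.103+.215*np.sin(a)+.006*np.cos(a)
    print(th,round(r,4),(H+r*f).round(4),round(z,4))
```

```text
2.725 [ 0.47353172 -0.27538447  0.30092204] [ 0.78557522  0.50875622 -0.00313002] 0.00040121880685878
64 0.0794 [ 0.4837 -0.2806] 0.2989
60 0.0928 [ 0.4966 -0.284 ] 0.2922
56 0.1058 [ 0.5092 -0.2874] 0.2846
52 0.1181 [ 0.5211 -0.2906] 0.2761
48 0.1299 [ 0.5325 -0.2936] 0.2668
44 0.141 [ 0.5432 -0.2965] 0.2567
40 0.1513 [ 0.5532 -0.2992] 0.2458
36 0.1609 [ 0.5624 -0.3017] 0.2342
32 0.1697 [ 0.5709 -0.3039] 0.222
28 0.1775 [ 0.5785 -0.306 ] 0.2092
24 0.1845 [ 0.5852 -0.3078] 0.1959
20 0.1905 [ 0.591  -0.3093] 0.1822
16 0.1955 [ 0.5959 -0.3106] 0.168
12 0.1996 [ 0.5998 -0.3117] 0.1536
8 0.2026 [ 0.6027 -0.3125] 0.1389
4 0.2046 [ 0.6046 -0.313 ] 0.124
0 0.2055 [ 0.6055 -0.3132] 0.109
```

View pics/a.png

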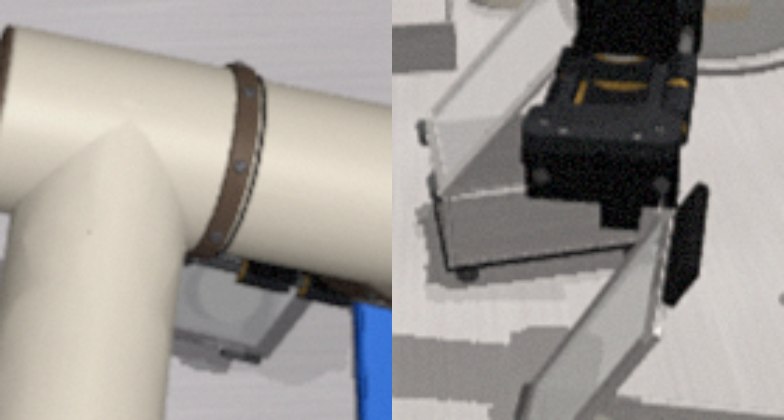

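The picture shows the closed fingertips at about (620,225), just on the robot side of the black lip at about (690,245). I'll follow the arc slowly from here.

Call:
{"method": "servo_tool", "body": {"steps": "1 0.005 0 0.001 0 0 0;1 0.005 0 0.001 0 0 0;1 0.005 0 0.002 0 0 0;1 0.005 0 0.002 0 0 0;1 0.005 0 0.002 0 0 0;1 0.005 0 0.003 0 0 0;1 0.004 0 0.003 0 0 0;1 0.004 0 0.003 0 0 0"}}

```text
time: 3.82
ee_pos: [0.5111, -0.2856, 0.2849]
ee_rot: [[0.966, -0.26, 0.001], [-0.26, -0.966, -0.0], [0.001, 0.0, -1.0]]
wrist_force: [-0.6, -0.5, 2.8]
width: 0.0004
finger_force: 0.8
```

Call:
{"method": "servo_tool", "body": {"steps": "1 0.006 0 0.0043 0 0 0;1 0.006 0 0.0043 0 0 0;1 0.006 0 0.0046 0 0 0;1 0.006 0 0.0046 0 0 0;1 0.0055 0 0.005 0 0 0;1 0.0055 0 0.005 0 0 0;1 0.005 0 0.0055 0 0 0;1 0.005 0 0.0055 0 0 0"}}

```text
time: 4.82
ee_pos: [0.5544, -0.2972, 0.2456]
ee_rot: [[0.966, -0.26, 0.0], [-0.26, -0.966, -0.0], [0.0, 0.0, -1.0]]
wrist_force: [-0.6, -0.3, 2.2]
width: 0.0004
finger_force: 0.7
```

Call:
{"method": "servo_tool", "body": {"steps": "1 0.0048 0 0.0058 0 0 0;1 0.0048 0 0.0058 0 0 0;1 0.0044 0 0.0061 0 0 0;1 0.0044 0 0.0061 0 0 0;1 0.0039 0 0.0064 0 0 0;1 0.0039 0 0.0064 0 0 0;1 0.0035 0 0.0067 0 0 0;1 0.0035 0 0.0067 0 0 0"}}

```text
time: 5.82
ee_pos: [0.5861, -0.3057, 0.1954]
ee_rot: [[0.966, -0.26, -0.001], [-0.26, -0.966, 0.0], [-0.001, -0.0, -1.0]]
wrist_force: [-1.0, -0.4, 2.0]
width: 0.0006
finger_force: 0.7
```

Call:
{"method": "servo_tool", "body": {"steps": "1 0.003 0 0.0068 0 0 0;1 0.003 0 0.0068 0 0 0;1 0.0025 0 0.007 0 0 0;1 0.0025 0 0.007 0 0 0;1 0.002 0 0.0072 0 0 0;1 0.002 0 0.0072 0 0 0"}}

```text
time: 6.58
ee_pos: [0.6006, -0.3095, 0.1534]
ee_rot: [[0.966, -0.26, -0.0], [-0.26, -0.966, 0.0], [-0.0, -0.0, -1.0]]
wrist_force: [-0.9, 0.1, 1.2]
width: 0.0002
finger_force: 0.6
```

Call:
{"method": "servo_tool", "body": {"steps": "1 0.001 0 0.006 0 0 0;1 0.001 0 0.006 0 0 0;1 0.001 0 0.006 0 0 0;1 0.001 0 0.006 0 0 0;1 0.0005 0 0.005 0 0 0;1 0 0 0.004 0 0 0"}}

```text
time: 7.32
ee_pos: [0.6052, -0.3108, 0.1207]
ee_rot: [[0.966, -0.26, 0.001], [-0.26, -0.966, -0.0], [0.001, 0.0, -1.0]]
wrist_force: [0.1, 0.5, 2.4]
width: 0.0004
finger_force: 0.6
```

Call:
{"method": "servo_tool", "body": {"steps": "1 0 0 0.0025 0 0 0;1 0 0 0.0025 0 0 0;1 0 0 0.002 0 0 0;1 0 0 0 0 0 0"}}

```text
time: 7.82
ee_pos: [0.6047, -0.3108, 0.1137]
ee_rot: [[0.966, -0.26, -0.001], [-0.26, -0.966, 0.0], [-0.001, 0.0, -1.0]]
wrist_force: [1.0, -0.0, -0.1]
width: 0.0006
finger_force: 0.3
```

Still no firm stop, so I'll creep down 1.5 mm at a time and watch the force.

Call:
{"method": "servo_tool", "body": {"steps": "1 0 0 0.0015 0 0 0;1 0 0 0.0015 0 0 0;1 0 0 0 0 0 0"}}

```text
time: 8.2
ee_pos: [0.6047, -0.3108, 0.1119]
ee_rot: [[0.966, -0.26, -0.0], [-0.26, -0.966, -0.0], [-0.0, 0.0, -1.0]]
wrist_force: [-1.1, 1.2, 4.6]
width: 0.001
finger_force: 2.4
```

Call:
{"method": "servo_tool", "body": {"steps": "1 0 0 0.001 0 0 0;1 0 0 0 0 0 0"}}

```text
time: 8.45
ee_pos: [0.6048, -0.3108, 0.1119]
ee_rot: [[0.966, -0.259, 0.0], [-0.259, -0.966, -0.001], [0.0, 0.001, -1.0]]
wrist_force: [-2.2, 1.8, 7.6]
width: 0.0003
finger_force: 4.1
```

The force rises and z no longer moves at 0.112, so the cover is on the rim. I'll lift off and check.

Call:
{"method": "servo_tool", "body": {"steps": "1 0 0 -0.005 0 0 0;1 0 0 -0.01 0 0 0;1 0 0 -0.03 0 0 0;1 0 0 -0.05 0 0 0;1 -0.01 0 -0.06 0 0 0;1 -0.03 0 -0.04 0 0 0;1 0 0 -0.02 0 0 0;1 0 0 0 0 0 0"}}

```text
time: 9.45
ee_pos: [0.5666, -0.3006, 0.3274]
ee_rot: [[0.966, -0.26, 0.005], [-0.26, -0.966, -0.001], [0.005, 0.0, -1.0]]
wrist_force: [-0.3, -0.5, -0.0]
width: 0.001
finger_force: 0.0
```

Run:
```python
from h import *
from station import robot
s=robot.sense();print(s["time"],s["ee_pos"],s["wrist_force"])
c=robot.capture("side");cv2.imwrite("pics/b.png",cv2.convertScaleAbs(cv2.resize(c["frame"][110:390,180:400,::-1],None,fx=2.1,fy=2.1),alpha=1.5))
print(blob(c,(255,120,282,152)))
```

```text
9.45 [ 0.56663861 -0.30056569  0.32738601] [-0.34561964 -0.49691047 -0.03194847]
(array([[260.2     , 129.40001 ],
       [269.      , 125.000015],
       [277.2     , 141.40001 ],
       [268.40002 , 145.8     ]], dtype=float32), 146.0)
```

View pics/b.png

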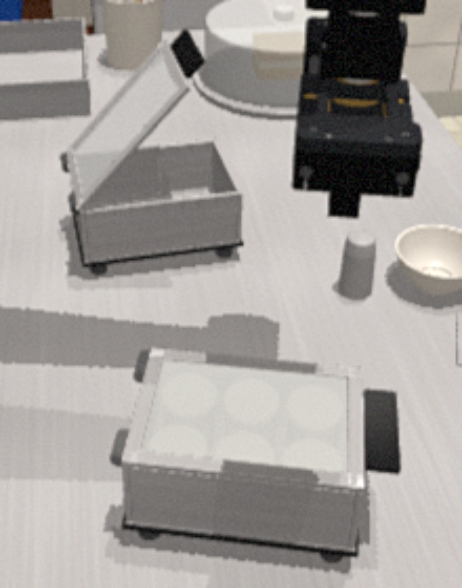

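The picture shows the full holder's cover flat on the rim, with its lip at (382,430). The empty holder's cover hasn't moved (lip at (187,53)), and the gripper is clear of everything.

```bash
python3 -c "
from station import robot
print(robot.job_done())"
```

```text
the job is handed in; nothing more can be done
None
```

The cover over the pots is closed on the rim, swung down in about 4.5 s with measured wrist forces under 10 N; the empty holder's cover still stands open as it was, and the job is handed in.

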